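# Lower the lift onto its packing block

### The job

The small hydraulic lift is still holding the vise up. Slide the wooden packing block under the raised plate, fully home against the steel stop without ramming it, then crack the spring-return release lever open just far enough that the plate creeps down slowly (never faster than 5 cm per second) until its weight rests on the block. Finally let the lever spring back shut, and leave the things standing around alone.

Things in the scene. Friction and masses are not known exactly. Their poses are not given: they have to be found in the camera images.
- lift: Fixed hydraulic lift, twin-upright mast 257 mm tall. Origin: on the bench below the centre of the stop's face. x points from the open front (robot side) into the lift, square to the stop; y left, z up. Two guides, 24 mm high, inner faces at y = +-32 mm, run from x = -45 mm to the stop, with mouths flaring out to x = -72 mm, y = +-52 mm. Mast uprights at x = 40 to 70 mm, y to +-58 mm.
- stop: Steel stop between the guides at the back, 60 mm wide, 36 mm high; origin as that of the lift: on the bench below the centre of its face, which is the plane x = 0 of the lift. It must not be pressed by the block with more than 30 N.
- block: Loose wooden packing block 170 mm long (x), 56 wide (y), 60 high, about 0.32 kg, on the bench in front of the lift, its +x end towards the stop. Origin: its centre, 30 mm above the bench. Home, its centre is 85 mm in front of the stop face and its front 85 mm stick out in front of the plate, where it can be gripped across its width or pushed.
- platen: Moving steel load plate 115 x 100 x 10 mm, cantilevered from the lift's mast, with a small blue bench vise bolted on it (top of the vise 83 mm above the plate's underside). Weight unknown, about 1.2 to 2.8 kg with the ram. Axes as the lift's; its origin is the point of the lift's origin raised by the ram's value.
- plate_edge (a point): Middle of the lower front edge of the load plate, 85 mm in front of the stop face; its height is the height of the plate's underside above the bench.
- ram (a joint): Height of the plate's underside above the block's top, m: 0 when the plate rests on a block lying under it, 0.030 to 0.065 at the start. It only sinks, by the weight of the vise, while the release lever is open far enough; it cannot be pumped up again.
- lever (a joint): Angle of the release lever, rad: 0 shut, 1.0 wide open; grows clockwise from above, grip moving away from the plate (lift's +y). A spring shuts it when let go. The grip takes about 2 N at first, 8 N at 0.6 rad. Somewhere between 0.25 and 0.75 rad, depending on the load, the plate begins to sink, at first barely; about 0.1 rad further it already sinks too fast. Let back, it stops at once.
- grip (a point): Upright black round grip of the release lever, 18 mm in diameter, 50 mm tall (its foot 58 mm, its top 108 mm above the bench). This point is on its axis, 90 mm above the bench. It moves with the lever on a 100 mm radius about the pivot; shut, it lies straight in front (lift's -x) of the pivot, 95 mm to the left of and clear of the plate.
- pivot (a point): Vertical axis of the release lever, on a steel valve block to the left of the mast (56 x 56 mm, 50 mm high), 60 mm behind the stop face and 150 mm to the left of the lift's centre line, 56 mm above the bench.
- spray: Bystander: standing spray can, 52 mm in diameter, 150 mm tall, right of the lift; origin at the centre of its underside.
- tape: Bystander: black tape measure, 65 x 36 x 60 mm, right of the block; origin at the centre of its underside.
- hammer: Bystander: hammer lying on the bench left of the lever; origin under its middle.
Mind the look-alikes: they are no part of the job. Several things have the shape of the block; the one meant has the colours described above.

How it is judged (in metres and radians):
On the way, in this order (a step that is already met when the one before it is completed fails the run):
1. the block is fully home against the stop, with the plate still up (x of block in the frame of lift above -0.087 m and angle between the x axis of block and the x axis of lift, either way round below 0.08 rad and value of joint ram above 0.015 m), for 0.2 s.
2. the plate has come down and its weight rests on the block (value of joint ram below 0.003 m and contact force between platen and block above 5 N), for 0.2 s.
At the end, for the whole second after the job is handed in: The block is home (within 2 mm of the stop, within 0.08 rad of square), the load plate rests on it (within 3 mm, more than 5 N on the block) and is at rest, and the release lever has sprung shut (below 0.05 rad) (all of step 2 and x of block in the frame of lift above -0.087 m and angle between the x axis of block and the x axis of lift, either way round below 0.08 rad and value of joint ram above -0.004 m and value of joint lever below 0.05 rad and linear speed of platen below 0.005 m/s and linear speed of block below 0.01 m/s); the robot touches nothing.
It fails at once if the plate sinks faster than 50 mm/s (velocity of joint ram below -0.05 m/s).
It fails at once if the block is pressed against the stop with more than 30 N (contact force between block and stop above 30 N).
It fails at once if the spray can is moved more than 20 mm (distance of spray from where it was at the start of the episode above 0.02 m).
It fails at once if the tape measure is moved more than 20 mm (distance of tape from where it was at the start of the episode above 0.02 m).
It fails at once if the hammer is moved more than 20 mm (distance of hammer from where it was at the start of the episode above 0.02 m).
It also fails if it takes over 72 s, if anything falls off the work surface, if the arm or the gripper's body presses on something with over 40 N, if the wrist force passes 120 N, or if a joint passes its speed limit or range.

### The arm

A 6-joint arm with a two-finger parallel gripper is mounted at the origin on the work surface. World frame = base frame: x ahead of the robot, y to its left, z up, the work surface at z = 0. Lengths are in mm, angles in degrees, forces in N, time in s.
With the tool pointing down it reaches from about 325 to 850 mm from the base axis. Payload 4.4 kg.
Tool frame: the origin (TCP) lies at the very end of the fingers, on their centre line; the grasp point (between the pads) lies 19 mm behind it; z points along the fingers, y is the line along which they close (so a half turn about z gives the same grasp; the last joint's range is limited). The gripper opens to 94 mm and grips with 3 to 60 N. Pads are 16 mm wide; open, the fingers measure 119 mm over their backs; the gripper's body (75 mm by 177 mm) begins 78 mm behind the grasp point.
Start: joints at [-75.831, 11.837, 88.321, -0, 79.842, -8.623], TCP at [222.738, -530.108, 205.447] pointing down, gripper open.
Joint ranges: [-156.59, 156.59], [-49.26, 127.26], [12.9, 141.05], [-63.56, 243.56], [4.71, 150.69], [-161.64, 161.64]. Speed limits (degrees/s): [159.86, 159.86, 180, 180, 180, 180].

### API

Orientations are given as a 3x3 rotation matrix whose columns are the frame's x, y, z axes.
In Python, from cell import ctrl, effector, kinematics, cams, order, monitor gives the robot as it stands. The module is installed in compiled form; this text tells all that it offers. Calls block until the motion is done:
- ctrl.move_pose(position, orientation): joint-space move of the TCP to a pose.
- ctrl.move_straight(position, velocity=150, attitude=None, f_stop=None): straight line of the TCP; attitude=None keeps the orientation; velocity is the mean speed in mm/s. With f_stop (N) it stops when the force on the tool has changed by that much, and returns True; else False.
- ctrl.goto_joints(angles): joint-space move.
- effector.release() and effector.grasp(grip_force=None): open the fingers fully, or close them until they stop; grip_force is the grip in N (None keeps the last).
- ctrl.wait(seconds).
- kinematics.solve_ik(position, orientation): joint angles nearest the present ones, or None.
- cams.get_image(name): name is "scene" or "top" or "wrist"; returns a dict with "image" (420x560x3 uint8, red, green, blue), "vfov" (degrees; the focal length in pixels is half the picture's height over the tangent of half this angle, whatever the lens; pixels are square), "cx", "cy" (the principal point, pixels), "R" (3x3) and "t" (3): a world point X has camera coordinates R X + t. Camera axes: x right, y down, z forward; pixel columns grow to the right and rows downward; lengths in mm; the calibration is good to about 2 mm. A picture is of the moment at which its call begins. There is no depth.
A pose or a line that the arm cannot do raises ctrl.Unreachable and nothing moves.
- order.finish_job(): hands the job in; it is judged then, once.
Readings, each from a call of its own:
- monitor.read_t(): time.
- monitor.read_joints(): joint angles.
- monitor.read_joint_velocities(): joint speeds.
- monitor.read_effort(): joint torques, N m.
- monitor.read_eef_pos(): TCP position.
- monitor.read_tool_rot(): TCP orientation.
- monitor.read_ft_force(): force on the tool from outside, world axes, zero at the start.
- monitor.read_ft_torque(): the same for the moment, N m.
- monitor.read_finger_gap(): finger opening in mm.
- monitor.read_finger_force(): force on a finger pad.
Only numpy, scipy, OpenCV 4.12 (cv2) and the standard library are available. Lean on these libraries where they do the work, as an engineer would, in place of code of your own. Each camera call takes 0.05 s, during which the arm holds its last target. There are 200 camera calls.

## Working session

There is one attempt and no reset: what is moved stays moved. The work goes in short steps, each a Python script; the robot and the scene stay as the last script left them, time stands still between calls to the robot, and variables do not carry over. Pictures are saved under pics/ and viewed, at most 10 in all, crops included, and the job is handed in when it is done.

```bash
mkdir -p pics
cat > h.py <<'E'
import numpy as np, cv2
from cell import ctrl, effector, kinematics, cams, order, monitor
def cap(n,f):
    d=cams.get_image(n); cv2.imwrite(f'pics/{f}.png',d['image'][:,:,::-1]); np.save(f'pics/{f}.npy',d,allow_pickle=True); return d
def ray(d,u,v,z):
    f=210/np.tan(np.radians(d['vfov'])/2); R=np.array(d['R']);t=np.array(d['t'])
    c=-R.T@t; w=R.T@np.array([(u-d['cx'])/f,(v-d['cy'])/f,1]); return c+w*(z-c[2])/w[2]
def proj(d,X):
    f=210/np.tan(np.radians(d['vfov'])/2); c=np.array(d['R'])@np.array(X,float)+np.array(d['t']); return np.array([d['cx']+f*c[0]/c[2],d['cy']+f*c[1]/c[2]])
E
python3 - <<'E'
from h import *
a=cap('top','top0');b=cap('scene','scene0')
for d in(a,b): print(d['vfov'],d['cx'],d['cy'],-np.array(d['R']).T@d['t'],d['image'].shape)
print(monitor.read_t())
E
```

```text
49.96373951464234 274.5468684858228 210.2951890196117 [ 352.07353946  -72.92100578 1366.89330491] (420, 560, 3)
42.64397782924585 281.48686150257237 204.1630425843736 [1954.60715636   19.16231274 1177.4492285 ] (420, 560, 3)
0.1
```

View pics/top0.png

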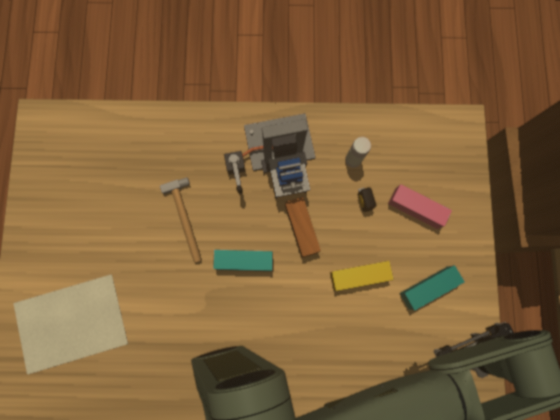

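View pics/scene0.png

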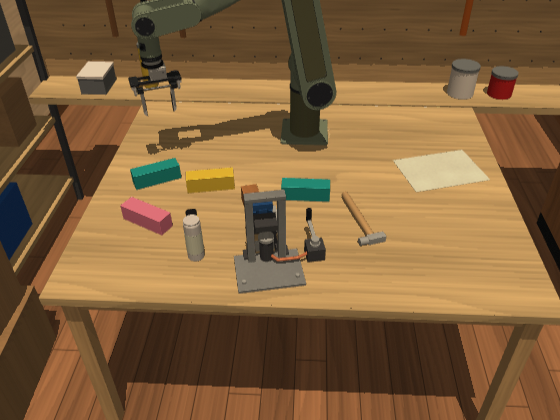

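Candidates in the top picture are brown (303,229), teal (244,261), yellow (362,277), teal (433,288) and pink (420,207). The brown one is wood-coloured and lies in front of the lift, so it is the one meant. I'll enlarge it to confirm and to read pixels.

Run:
```python
import cv2
i=cv2.imread('pics/top0.png')[105:265,215:385]
cv2.imwrite('pics/c1.png',cv2.resize(i,None,fx=3.7,fy=3.7,interpolation=cv2.INTER_CUBIC))
```

```text
(no output)
```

View pics/c1.png

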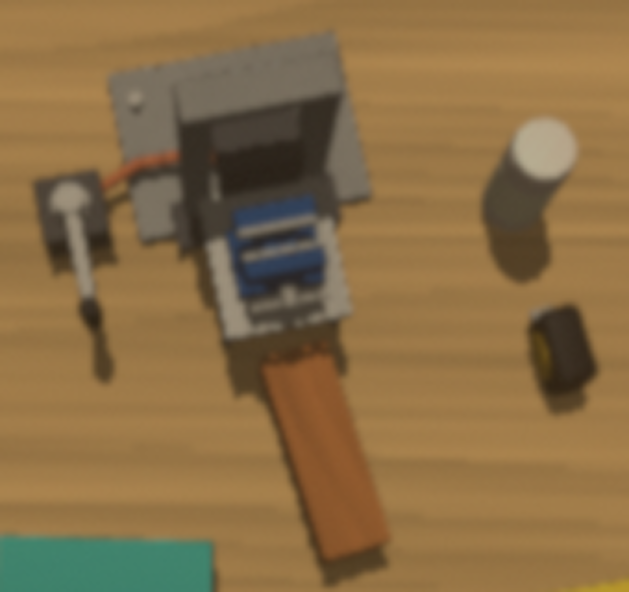

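The crop shows the wooden brown block with top corners at crop (262,365), (330,350), (388,540) and (328,558). The plate's front edge runs (228,338)-(352,315), the valve pivot is at (70,198) and the grip at (90,312).

Run:
```python
from h import *
d=np.load('pics/top0.npy',allow_pickle=True).item()
r=lambda x,y,z:ray(d,215+x/3.7-.4,105+y/3.7-.4,z).round(1)
B=np.array([r(*p,60) for p in[(262,365),(330,350),(388,540),(328,558)]]);print(B,B.mean(0))
a=(B[:2].mean(0)-B[2:].mean(0));print('block yaw',np.degrees(np.arctan2(a[1],a[0])),np.linalg.norm(a))
print('pivot',r(70,198,70));print('grip',r(91,310,100))
V=np.array([r(*p,50) for p in[(37,182),(100,170),(110,232),(48,245)]]);print(V,V.mean(0))
for z in(100,120,135):
  P=np.array([r(228,338,z),r(352,315,z)]);e=P[0]-P[1];print('plate',z,P,np.linalg.norm(e),np.degrees(np.arctan2(-e[0],e[1])))
print('base',r(110,75,8),r(333,32,8),r(370,197,8),r(145,240,8))
print('tape',r(560,350,60),'spray',r(544,150,150))
```

```text
[[ 604.6 -111.1   60. ]
 [ 617.4 -165.5   60. ]
 [ 466.  -210.8   60. ]
 [ 451.5 -163.7   60. ]] [ 534.875 -162.775   60.   ]
block yaw 17.823152401206787 159.9254982796677
pivot [737.9  44.7  70. ]
grip [638.9  23.3 100. ]
[[757.1  73.9  50. ]
 [768.   22.5  50. ]
 [715.5  13.2  50. ]
 [704.   63.4  50. ]] [736.15  43.25  50.  ]
plate 100 [[ 617.9  -83.5  100. ]
 [ 637.3 -179.8  100. ]] 98.23466801491213 11.390002387276331
plate 120 [[ 613.7  -83.3  120. ]
 [ 632.8 -178.1  120. ]] 96.70496367818974 11.3912689548911
plate 135 [[ 610.6  -83.2  135. ]
 [ 629.4 -176.8  135. ]] 95.46936681470135 11.357011986442634
base [865.9  18.9   8. ] [ 907.2 -172.     8. ] [ 760.3 -203.1    8. ] [720.5 -13.6   8. ]
tape [ 619.6 -349.6   60. ] spray [ 756.4 -322.3  150. ]
```

```bash
cat >> h.py <<'E'
def ori(yaw,flip=False):
    c,s=np.cos(np.radians(yaw)),np.sin(np.radians(yaw)); k=-1 if flip else 1
    x=k*np.array([c,s,0]);z=np.array([0,0,-1.]);return np.column_stack([x,np.cross(z,x),z])
E
python3 - <<'E'
from h import *
print(monitor.read_tool_rot().round(2) if hasattr(monitor.read_tool_rot(),'round') else monitor.read_tool_rot())
for y in(12,17):
  for f in(0,1): print(y,f,kinematics.solve_ik([475,-182,300],ori(y,f)),kinematics.solve_ik([660,30,70],ori(y,f)))
j0=kinematics.solve_ik([475,-182,300],ori(14,0)); j1=kinematics.solve_ik([475,-182,300],ori(14,1))
f=0 if j1 is None or (j0 is not None and abs(j0[5])<abs(j1[5])) else 1
ctrl.move_pose([475,-182,300],ori(14,f)); d=cap('wrist','w1'); print(f,d['vfov'],-np.array(d['R']).T@d['t'],np.array(d['R']).round(2),monitor.read_t())
E
```

```text
[[ 0.92  0.39 -0.  ]
 [ 0.39 -0.92  0.  ]
 [ 0.   -0.   -1.  ]]
12 0 [-3.07211691e+01  2.58349093e-01  8.99436039e+01 -2.54444375e-14
  8.97980470e+01  4.72788309e+01] [-4.89426822e+00  2.93154356e+01  8.17780936e+01 -2.54444375e-14
  6.89064708e+01  7.31057318e+01]
12 1 [-3.07211691e+01  2.58349093e-01  8.99436039e+01 -2.54444375e-14
  8.97980470e+01 -1.32721169e+02] [-4.89426822e+00  2.93154356e+01  8.17780936e+01 -2.54444375e-14
  6.89064708e+01 -1.06894268e+02]
17 0 [-3.07211691e+01  2.58349093e-01  8.99436039e+01 -2.54444375e-14
  8.97980470e+01  4.22788309e+01] [-4.89426822e+00  2.93154356e+01  8.17780936e+01 -2.54444375e-14
  6.89064708e+01  6.81057318e+01]
17 1 [-3.07211691e+01  2.58349093e-01  8.99436039e+01 -2.54444375e-14
  8.97980470e+01 -1.37721169e+02] [-4.89426822e+00  2.93154356e+01  8.17780936e+01 -2.54444375e-14
  6.89064708e+01 -1.11894268e+02]
0 62.324857199333465 [ 553.28317926 -162.64876583  479.47313194] [[ 0.24 -0.97 -0.  ]
 [-0.93 -0.23  0.28]
 [-0.27 -0.07 -0.96]] 1.7667
```

View pics/w1.png

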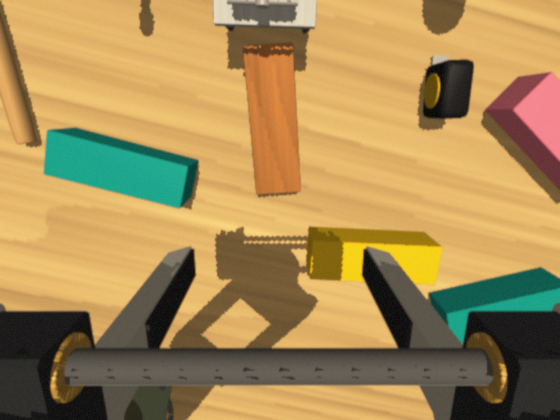

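The wrist view shows the block top corners at (244,47), (293,44), (299,190) and (257,194), and the plate's front edge at (216,26)-(315,29).

Run:
```python
from h import *
d=np.load('pics/w1.npy',allow_pickle=True).item()
B=np.array([ray(d,*p,60) for p in[(244,47),(293,44),(299.5,190),(257,194)]]);print(B.round(1))
a=B[:2].mean(0)-B[2:].mean(0);print('yaw',np.degrees(np.arctan2(a[1],a[0])),np.linalg.norm(a),B.mean(0),np.linalg.norm(B[0]-B[1]),np.linalg.norm(B[2]-B[3]))
for z in(90,100,110,120):
  P=np.array([ray(d,*p,z) for p in[(215.5,26),(315.5,29)]]);e=P[0]-P[1];print(z,P.round(1).tolist(),P.mean(0).round(1),np.linalg.norm(e),np.degrees(np.arctan2(-e[0],e[1])))
i=cv2.imread('pics/w1.png')[0:220,180:350];cv2.imwrite('pics/c2.png',cv2.resize(i,None,fx=2.7,fy=2.7,interpolation=2))
```

```text
[[ 608.1 -109.6   60. ]
 [ 624.1 -161.4   60. ]
 [ 466.5 -210.8   60. ]
 [ 448.8 -160.9   60. ]]
yaw 17.626705977559375 166.28787481486586 [ 536.89042671 -160.70237769   60.        ] 54.22591071714027 52.89794390179615
90 [[616.3, -81.3, 90.0], [638.0, -180.1, 90.0]] [ 627.1 -130.7   90. ] 101.2051237244219 12.36518670219849
100 [[614.7, -83.4, 100.0], [635.8, -179.7, 100.0]] [ 625.2 -131.5  100. ] 98.6066101062836 12.365186702198512
110 [[613.1, -85.5, 110.0], [633.6, -179.2, 110.0]] [ 623.3 -132.4  110. ] 96.00809648814528 12.36518670219854
120 [[611.4, -87.6, 120.0], [631.4, -178.8, 120.0]] [ 621.4 -133.2  120. ] 93.409582870007 12.365186702198564
```

View pics/c2.png

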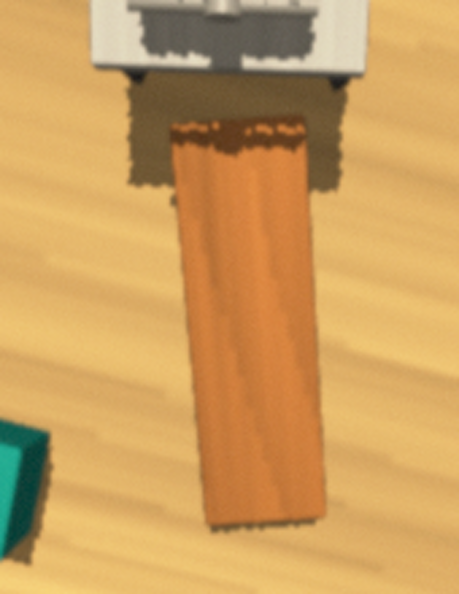

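The crop shows that the block's front end is fully visible, in front of the plate. Two dark guide-mouth tips peek out under the plate edge at about (230.7,29.6) and (305.2,30.9).

Run:
```python
from h import *
d=np.load('pics/w1.npy',allow_pickle=True).item()
T=np.array([ray(d,230.7,30,24),ray(d,305.2,31.5,24)]);e=T[0]-T[1];print(T.round(1),T.mean(0),np.linalg.norm(e),np.degrees(np.arctan2(-e[0],e[1])))
y=np.radians(12.2);X=np.array([np.cos(y),np.sin(y)]);Y=np.array([-X[1],X[0]])
print('O pred from tips',T.mean(0)[:2]+72*X,'from pivot',np.array([737,44])-60*X-150*Y,'plate',np.array([626,-131.2])+85*X)
b=np.array([537,-161.]);g=b-60*np.array([np.cos(np.radians(17.6)),np.sin(np.radians(17.6))])
ctrl.move_pose([*g,100],ori(17.6)); ctrl.move_straight([*g,14],velocity=80)
effector.grasp(15); print(monitor.read_finger_gap(),monitor.read_finger_force(),monitor.read_ft_force(),monitor.read_eef_pos(),monitor.read_t())
```

```text
[[ 627.1  -85.8   24. ]
 [ 646.8 -172.    24. ]] [ 636.94018034 -128.89217794   24.        ] 88.37743867224145 12.873007025812793
O pred from tips [ 707.31412473 -113.67679259] from pivot [ 710.05376581 -115.29187193] plate [ 709.08035101 -113.2373923 ]
56.21470693471788 14.990985095500946 [-0.4675703   0.41585772  0.77293761] [ 479.81668303 -179.15659448   14.06301531] 4.4833
```

```bash
cat >> h.py <<'E'
O=np.array([709,-114.]);YAW=12.2
def L(x,y,z):
    r=np.radians(YAW);X=np.array([np.cos(r),np.sin(r)]);Y=np.array([-X[1],X[0]]); return [*(O+x*X+y*Y),z]
def inv(p):
    r=np.radians(YAW);X=np.array([np.cos(r),np.sin(r)]);Y=np.array([-X[1],X[0]]);q=np.array(p)[:2]-O; return (q@X,q@Y)
def fl():
    f=np.array(monitor.read_ft_force());return np.round([*inv([*(f[:2]+O)]),f[2]],2)
E
python3 - <<'E'
from h import *
ctrl.move_straight(L(-242,0,14.5),60,attitude=ori(YAW)); print('f',fl())
for x,v,s in((-190,50,10),(-156,40,10),(-135,12,5)):
    r=ctrl.move_straight(L(x,0,14.5),v,f_stop=s); print(x,r,inv(monitor.read_eef_pos()),fl(),monitor.read_t())
    if r: break
cap('wrist','w2')
E
```

```text
f [-1.46  1.87 -0.65]
-190 False (np.float64(-190.4061135337571), np.float64(0.1369459197214814)) [ 0.4   0.37 -2.67] 6.0917
-156 False (np.float64(-156.28857277612488), np.float64(0.12802299256590596)) [ 0.31  1.16 -1.92] 7.0917
-135 True (np.float64(-144.3434238896074), np.float64(0.3636492035093532)) [-0.39  0.64  5.89] 8.1583
```

View pics/w2.png

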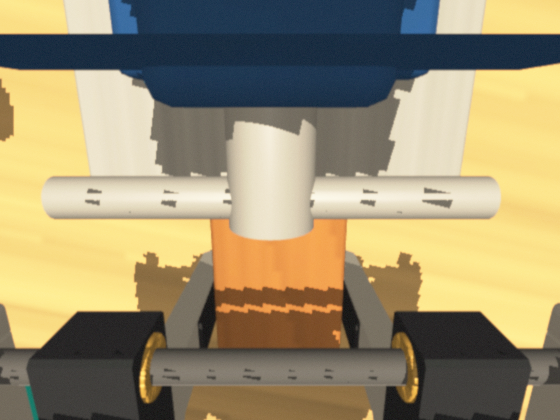

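The wrist view shows the block between the guides, with the vise and its handle just ahead of the gripper. I need to check whether it's the stop that was touched.

Run:
```python
from h import *
print(fl(),monitor.read_eef_pos(),monitor.read_ft_torque())
p0=inv(monitor.read_eef_pos())[0]
for k in range(1,5):
    r=ctrl.move_straight(L(p0+k*.8,0,14.5),6,f_stop=9); print(r,inv(monitor.read_eef_pos()),fl(),np.round(monitor.read_ft_torque(),2),monitor.read_t())
    if abs(fl()[0])>10:break
```

```text
[-0.13 -0.46  5.06] [ 567.84367727 -144.16366751   14.08553082] [-0.02616723 -0.28814142 -0.07267309]
False (np.float64(-144.5004955588271), np.float64(0.3248681825148739)) [-3.76  0.84  4.53] [-0.12  0.34  0.12] 9.0167
False (np.float64(-144.36711255273931), np.float64(0.39193541011204064)) [-3.95  0.35  6.26] [-0.3   0.62  0.07] 9.3
False (np.float64(-144.34738326396115), np.float64(0.39284509125374445)) [-6.73  0.88  8.46] [-0.37  0.94  0.13] 9.5833
False (np.float64(-144.31178723149077), np.float64(0.41619424175279035)) [-9.12  1.24  9.03] [-0.52  1.27  0.15] 9.8667
```

Position holds at -144.3 mm while Fx rises to -9 N, so the block is against the stop. I'll let go, back off, and go to the lever.

```bash
cat >> h.py <<'E'
GY=YAW-30
def lev(th,z=68): return L(60-100*np.cos(th),150+100*np.sin(th),z)
E
python3 - <<'E'
from h import *
ctrl.move_straight(L(-145,0,14.5),10); effector.release()
ctrl.move_straight(L(-195,0,14.5),100); ctrl.move_straight(L(-195,0,180),200)
ctrl.move_pose(L(-90,165,190),ori(GY)); ctrl.move_pose(lev(0,170),ori(GY))
print(inv(monitor.read_eef_pos()),monitor.read_t())
r=ctrl.move_straight(lev(0),60,f_stop=6); print(r,monitor.read_eef_pos(),fl())
effector.grasp(12); print(monitor.read_finger_gap(),fl(),monitor.read_t()); cap('wrist','w3')
E
```

```text
(np.float64(-40.88166763164852), np.float64(148.223809888304)) 13.95
False [638.59502853  24.12357198  68.5022321 ] [0.21 0.58 0.73]
17.5738394196118 [ 3.26  4.99 -0.85] 16.95
```

View pics/w3.png

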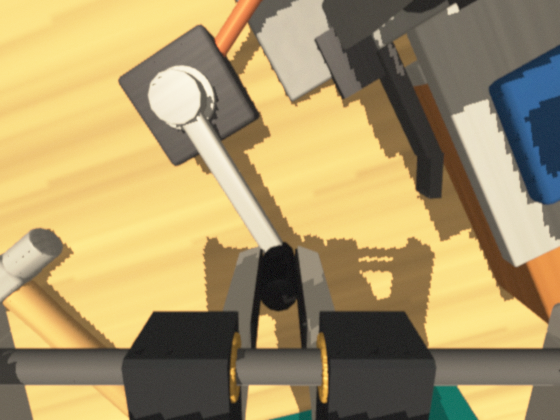

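The view shows the grip between the fingers at (278,275), the plate's front-left corner at (510,262) with the block under it, and the hammer clear at left. Now the staged opening, tracking the plate features in this camera.

```bash
cat > lower.py <<'E'
from h import *
import sys
def g(): 
    d=cams.get_image('wrist');return monitor.read_t(),cv2.cvtColor(d['image'],cv2.COLOR_RGB2GRAY),d
m=np.zeros((420,560),np.uint8);m[0:310,380:560]=255
def flow(a,b):
    p=cv2.goodFeaturesToTrack(a,80,0.02,5,mask=m);q,s,_=cv2.calcOpticalFlowPyrLK(a,b,p,None,winSize=(15,15))
    n=np.linalg.norm((q-p)[s.ravel()==1].reshape(-1,2),axis=1);return np.percentile(n,75)
th,tend,tmax,moved,still=float(sys.argv[1]),float(sys.argv[2]),0.85,0,0
ctrl.move_straight(lev(th),25)
while monitor.read_t()<tend:
    t0,a,d=g(); ctrl.wait(0.25); t1,b,_=g(); v=flow(a,b)/(t1-t0)
    k=np.linalg.norm(proj(d,L(-85,50,100))-proj(d,L(-85,50,99))); vm=v/k
    pa=np.array(inv(monitor.read_eef_pos()))-[60,150]; act=np.arctan2(pa[1],-pa[0])
    print(f'{t1:.2f} th {th:.3f} act {act:.3f} v {vm:.1f}mm/s k {k:.2f}',fl())
    if vm>1.5: moved+=vm*(t1-t0)
    if vm>35: th-=0.05
    elif vm>22: th-=0.012
    elif vm>1.5: th+=0.008 if vm<8 else 0
    else: th+=0.02 if moved<4 else 0
    still=still+1 if vm<1.5 and moved>=4 else 0
    if still>=3 or th>tmax: break
    if vm>22 or vm<8: ctrl.move_straight(lev(th),25)
print('moved~',moved); cap('wrist',sys.argv[3])
E
python3 lower.py 0.2 44 w4
```

```text
18.30 th 0.200 act 0.199 v 0.1mm/s k 1.86 [-3.39 -3.34  1.7 ]
18.90 th 0.220 act 0.219 v 0.1mm/s k 1.88 [-5.09 -3.18  3.56]
19.50 th 0.240 act 0.238 v 0.1mm/s k 1.91 [-4.17 -4.14  2.84]
20.10 th 0.260 act 0.257 v 0.0mm/s k 1.93 [-5.22 -3.31  3.23]
20.70 th 0.280 act 0.277 v 0.1mm/s k 1.95 [-5.41 -2.88  4.45]
21.30 th 0.300 act 0.296 v 0.1mm/s k 1.98 [-6.21 -3.41  4.14]
21.90 th 0.320 act 0.315 v 0.1mm/s k 2.00 [-7.29 -4.09  3.75]
22.50 th 0.340 act 0.335 v 0.1mm/s k 2.03 [-6.7  -2.49  4.24]
23.10 th 0.360 act 0.354 v 0.1mm/s k 2.05 [-6.79 -3.57  3.54]
23.70 th 0.380 act 0.373 v 0.1mm/s k 2.08 [-7.84 -3.63  4.17]
24.30 th 0.400 act 0.393 v 0.1mm/s k 2.10 [-7.31 -3.39  3.97]
24.90 th 0.420 act 0.412 v 0.0mm/s k 2.13 [-7.82 -4.19  4.38]
25.50 th 0.440 act 0.431 v 0.1mm/s k 2.15 [-7.21 -3.74  3.82]
26.10 th 0.460 act 0.450 v 0.1mm/s k 2.18 [-7.34 -3.88  5.12]
26.70 th 0.480 act 0.469 v 0.1mm/s k 2.20 [-8.32 -3.46  5.42]
27.30 th 0.500 act 0.488 v 0.1mm/s k 2.23 [-7.46 -4.58  4.73]
27.90 th 0.520 act 0.508 v 0.1mm/s k 2.26 [-8.4  -3.69  5.67]
28.50 th 0.540 act 0.527 v 0.0mm/s k 2.28 [-8.
[... 266 characters left out ...]
.50 th 0.640 act 0.622 v 0.1mm/s k 2.41 [-9.06 -3.32  4.86]
32.10 th 0.660 act 0.641 v 0.1mm/s k 2.43 [-9.4  -3.98  5.01]
32.70 th 0.680 act 0.660 v 0.1mm/s k 2.46 [-10.21  -4.57   5.32]
33.30 th 0.700 act 0.679 v 0.1mm/s k 2.48 [-8.6  -2.89  5.07]
33.90 th 0.720 act 0.698 v 0.1mm/s k 2.50 [-9.09 -3.67  6.34]
34.50 th 0.740 act 0.717 v 0.1mm/s k 2.53 [-9.42 -4.84  5.23]
35.10 th 0.760 act 0.736 v 0.1mm/s k 2.55 [-9.53 -4.78  4.33]
35.70 th 0.780 act 0.755 v 0.1mm/s k 2.57 [-9.87 -4.36  5.5 ]
36.30 th 0.800 act 0.774 v 0.1mm/s k 2.59 [-10.17  -4.53   5.79]
36.90 th 0.820 act 0.793 v 0.1mm/s k 2.62 [-10.64  -4.2    5.74]
37.50 th 0.840 act 0.812 v 0.1mm/s k 2.64 [-10.63  -3.26   5.78]
moved~ 0
```

View pics/w4.png

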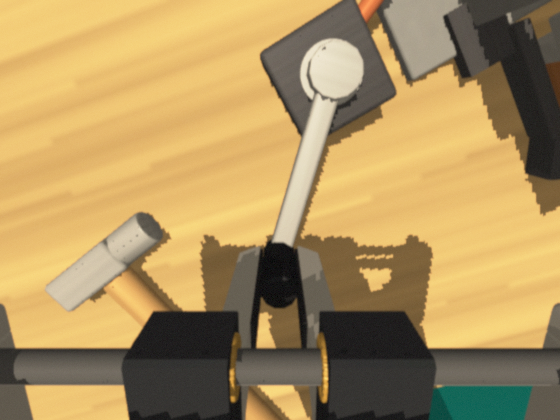

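The lever has turned, but the plate has left the camera's view on the right, so the tracker was blind. I'll check the plate with the fixed cameras before any further movement.

Run:
```python
from h import *
cap('scene','scene1')
a=cv2.imread('pics/scene0.png');b=cv2.imread('pics/scene1.png')
c=np.hstack([cv2.resize(i[170:300,220:340],None,fx=3.3,fy=3.3,interpolation=2) for i in(a,b)]);cv2.imwrite('pics/c3.png',c)
d=np.load('pics/w3.npy',allow_pickle=True).item()
print(proj(d,L(-85,50,100)),proj(d,L(-85,50,120)))
for th in(.3,.4,.5,.6,.7):
    # camera rigid with tool: shift t
    D=np.array(lev(th))-np.array(lev(0));d2=dict(d);d2['t']=np.array(d['t'])-np.array(d['R'])@D
    print(th,proj(d2,L(-85,50,100)),proj(d2,L(15,50,100)))
```

```text
[517.7133733  266.16477849] [549.88111395 287.32285254]
0.3 [583.63610363 244.31022628] [508.84453287  34.68689629]
0.4 [606.34963323 240.78410016] [535.36560321  29.70538482]
0.5 [628.86765292 239.29007885] [561.82555318  27.55478801]
0.6 [650.84447004 239.86045583] [587.79345733  28.2855946 ]
0.7 [671.94433925 242.48509542] [612.84772419  31.883602  ]
```

View pics/c3.png

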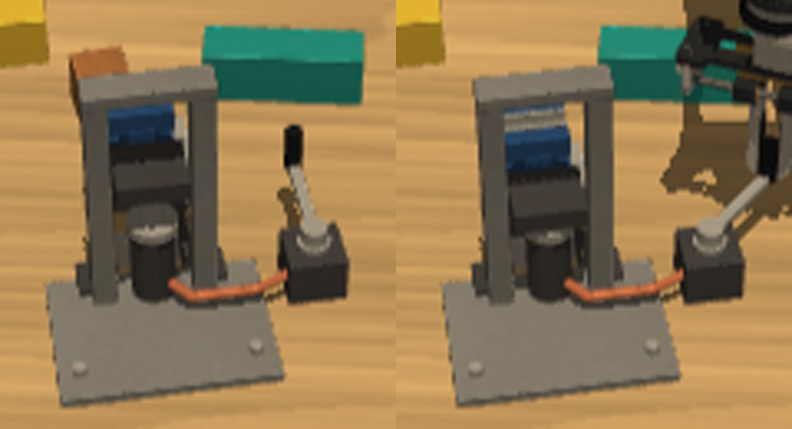

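The scene camera shows that the plate has sunk about 8 px, roughly 34 mm, while out of the wrist camera's view. I don't know its speed there. Next I'll check whether it's still moving.

Run:
```python
from h import *
G=lambda i:cv2.cvtColor(i,cv2.COLOR_BGR2GRAY).astype(np.float32)
a=G(cv2.imread('pics/scene0.png'));b=G(cv2.imread('pics/scene1.png'))
ctrl.wait(.4);d=cap('scene','scene2');c=G(cv2.imread('pics/scene2.png'))
# vise/plate carriage template between the uprights, 1 = start
def sub(src,y,x,h,w,dst):
    T=src[y:y+h,x:x+w];S=dst[y-3:y+h+18,x-3:x+w+3];r=cv2.matchTemplate(S,T,5);i=np.unravel_index(r.argmax(),r.shape)
    R=r[:,i[1]];k=i[0];o=0
    if 0<k<len(R)-1:o=(R[k-1]-R[k+1])/(2*(R[k-1]-2*R[k]+R[k+1]))
    return round(k+o-3,2),i[1]-3,round(float(r.max()),3)
for y,x,h,w in((203,253,24,22),(213,255,16,20)): print('0->1',sub(a,y,x,h,w,b),'0->2',sub(a,y,x,h,w,c),'1->2',sub(b,y+8,x,h,w,c))
for z in(0,30,35,40,45,50,55): print(z,proj(d,L(15,0,100+z)-np.array([0,0,z+0]))[1] if 0 else round(proj(d,L(10,0,75))[1]-proj(d,L(10,0,75+z))[1],2))
print(monitor.read_t(),fl())
```

```text
0->1 (np.float64(7.31), np.int64(0), 0.937) 0->2 (np.float64(7.31), np.int64(0), 0.937) 1->2 (np.float64(-0.03), np.int64(0), 1.0)
0->1 (np.float64(7.11), np.int64(0), 0.895) 0->2 (np.float64(7.11), np.int64(0), 0.894) 1->2 (np.float64(0.03), np.int64(0), 0.999)
0 0.0
30 7.37
35 8.61
40 9.86
45 11.12
50 12.38
55 13.64
38.05 [-10.84  -4.16   5.53]
```

The plate is at rest with the lever still wide open, after sinking about 30 mm. That fits it resting on the block. I'll guide the lever shut, let go, withdraw and verify.

Run:
```python
from h import *
for th in(.6,.4,.2,0.02): ctrl.move_straight(lev(th),60)
effector.release(); ctrl.move_straight(lev(0,170),100); ctrl.move_pose(L(-260,40,300),ori(YAW)); 
d=cap('wrist','w5'); print(monitor.read_t(),fl())
for p in(L(-85,50,60),L(-85,-50,60),L(-170,28,60),L(-170,-28,60),L(-40,150,108)): print(proj(d,p).round(1))
```

```text
43.5417 [ 0.03  0.41 -0.35]
[270.2  19.1]
[362.6  19. ]
[289.8 101.4]
[338.5 101.4]
[159.1 -48.8]
```

View pics/w5.png

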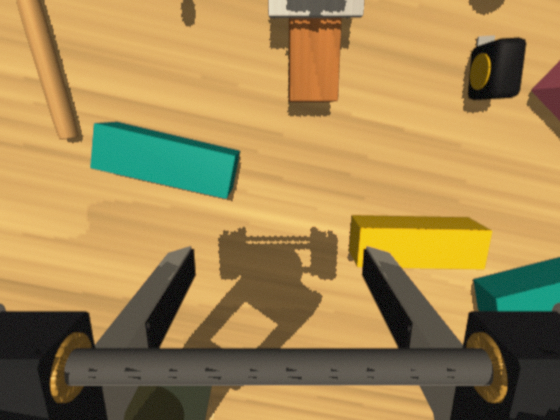

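The plate edge sits at (270-362,18), as predicted for an underside height of 60 mm. The block's rear edge is at (290-338,101), exactly the home position. The tape measure and hammer are clear of everything.

```bash
python3 -c "
from h import *
print(order.finish_job(),monitor.read_t())"
```

```text
the job is handed in; nothing more can be done
the job is handed in; nothing more can be done
```

I handed the job in at about 44 s, but I can't confirm the plate stayed under 5 cm/s. It left the wrist camera's view as the lever opened, so its roughly 30 mm descent went unseen, and I opened the lever to about 0.8 rad, further than needed. The block is home against the stop (about 9 N on the force sensor), the plate rests on it, and the lever was guided to about 0.02 rad and released but not checked afterwards; nothing standing around was touched on purpose, and finish_job returned no verdict.

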